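# Hold a hardwood strip in the moisture tester

### The arm

A 6-joint arm with a two-finger parallel gripper is mounted at the origin on the work surface; the furniture and walls round the work are solid. World frame = base frame: x ahead of the robot, y to its left, z up, the work surface at z = 0. Lengths are in m, angles in rad, forces in N, time in s.
With the tool pointing down it reaches from about 0.375 to 0.9 m from the base axis. Payload 3.1 kg.
Tool frame: the origin (TCP) lies midway between the tips of the shut fingers; the grasp point (between the pads) lies 19 mm behind it; z points along the fingers, y is the line along which they close (so a half turn about z gives the same grasp; the last joint's range is limited). The gripper opens to 85 mm and grips with 20 to 120 N. Pads are 22 mm wide; open, the fingers measure 114 mm over their backs; the gripper's body (76 mm by 85 mm) begins 54 mm behind the grasp point. The pads swing forward as they close: fully open they stand 13 mm farther back than shut.
Start: joints at [1.145, 0.527, 1.433, -0, 1.181, -0.178], TCP at [0.153, 0.606, 0.231] pointing down, gripper open.
Joint ranges: [-3.08, 3.08], [-0.75, 2.2], [0.22, 2.44], [-1.43, 4.57], [0, 2.65], [-2.85, 2.85]. Speed limits (rad/s): [2.79, 2.79, 3.14, 3.14, 3.14, 3.14].

### API

Orientations are given as a 3x3 rotation matrix whose columns are the frame's x, y, z axes.
In Python, from plant import sense, get_image, camera_info, close_job, regions_of gives the robot as it stands. The module is installed in compiled form; this text tells all that it offers.
- The arm moves only by the tool step_arm, never from a script. Its argument "targets" is one flat list of numbers, 6 for each row, row after row: the shift along the world's x, y, z in mm, then the turn, a rotation vector about the world's x, y, z in degrees. In form: [tx, ty, tz, ax, ay, az, tx, ty, tz, ax, ay, az, ...]. A call has 1 to 5 rows; each row is the pose to reach, as a shift and turn from the pose commanded when the call began; what a row does not reach only later rows make up. A row lasts 1/10 s, in which the tool goes at most 50 mm and 8.59 degrees, less where a joint would pass 70% of its speed; a pose out of reach is approached as far as the arm can. A call with a gripper value outside its range is refused whole. "fingers" is the opening, from 0 (shut) to 1 (fully open), set as the call begins (left out, the last holds). The fingers move at their own pace and stop on an object; the grip force is fixed at half the most. Time passes only in rows, so rows that repeat a pose let the fingers close. It gives the time, the measured TCP pose, the force, the opening and the grip force at its end, in the units of the state.
- sense(): the state, without advancing time (a new reading comes with each control period).
- get_image(name): name is "scene" or "top"; returns (picture, depth): 480x640x3 uint8, red, green, blue; 480x640 float32, m along the optical axis (not along the pixel's ray), 0 where there is no reading.
- camera_info(name): a dict with "intrinsics" (3x3 intrinsics, pixels), "k1" (the pictures are not rectified: a ray, as slopes to the right and down, at radius r is drawn at 1 + k1 r^2 times it, then the intrinsics apply), "cam_to_world" (4x4, takes a point from camera to world coordinates). Camera axes: x right, y up, looking along -z (the intrinsics and any distortion apply to the point x, -y, -z); pixel columns grow to the right and rows downward; lengths in m; the calibration is good to about 2 mm. A picture is of the moment at which its call begins. camera_info takes no time and is no camera call.
- close_job(): hands the job in; it is judged then, once.
Trained networks look in the newest picture that a camera, given by its name, has taken for a name from the list of things; names that differ only in an ending like _2 or _b are one class to them, and where a whole thing is asked for, a point or a joint stands for the part that bears it (a point fixed in the world has none). Each returns a list of dicts, best first, with "score" (0 to 1); they miss things now and then, are a little off and sometimes report something else, mostly with a low value. They report only what shows in the picture. A call takes as long as a camera call. They do not tell look-alikes from the thing itself.
- regions_of(camera, name): "mask" (480x640 bool, what is visible of it) and "point" ([column, row] in pixels, amid what is visible of it).
The state is a dict: "time_s": time; "joint_positions": joint angles; "joint_vel": joint speeds; "effort": joint torques, N m; "tool_pos": TCP position; "ee_rot": TCP orientation; "force": force on the tool from outside, world axes, zero at the start; "ft_torque": the same for the moment, N m; "finger_gap": opening from 0.0 (shut) to 1.0 (fully open); "grip_force": force on a finger pad.
Only numpy, scipy, OpenCV 4.12 (cv2) and the standard library are available. Lean on these libraries where they do the work, as an engineer would, in place of code of your own. Each camera call takes 0.05 s, during which the arm holds its last target. There are 200 camera calls.

### The job

Check the dark hardwood strip in the moisture tester: first weigh the tester down by stacking the blue-labelled screw carton squarely on the red-labelled one that stands on its foot plate, and let go of it. Then lay the strip level in line with the tester, pass one end of it through the window in the tester's front without shoving the tester out of place, and press the sprung plate inside back about 11 mm, so that the orange pointer on the roof stands in the green band. Finish while still holding the strip there in the gripper, and leave the other things on the table where they are.

Things in the scene. Friction and masses are not known exactly. Their poses are not given: they have to be found in the camera images.
- tester: Moisture tester: loose stand, about 1.2 kg, slides if pushed hard. Origin: on the table below the middle of the window's outer face; +x into the window (roughly away from the robot), +y left, z up. Foot plate x -4..84, y -42..148 mm, top at 8 mm. Grey housing x 0..78, y -36..36 mm, top at 92 mm, front face at x = 0. Ballast mat left (+y) of the housing.
- window (a point): Centre of the window at the outer face of the housing front, 60 mm above the table; axes as the tester's. The window is a level rectangle 34 mm wide (y) and 23 mm high, bevelled at its mouth, 12 mm deep; 2 mm clearance on every side of the strip. The hollow behind it is wider.
- mat (a point): Centre of the top of the black rubber ballast mat (70 x 94 mm) on the foot plate, 40 mm behind the front face and 95 mm left of the window, 10 mm above the table; axes as the tester's.
- contact_plate (a joint): Travel (m) of the brass sprung plate inside: 0 at rest, its face 35 mm behind the window's outer face; grows as it is pressed in (+x), stop at 0.020. Spring: about 0.9 N at rest, 3.3 N at 11 mm. Its orange pointer sticks up 9 mm through the roof (to 101 mm above the table) and is in the green band at 6 to 16 mm travel.
- plate_face (a point): Middle of the front face of the brass sprung plate, at window height.
- red_carton: Carton of screws with red print, 62 (x) x 87 (y) x 43 mm (z), 0.45 kg, closed, standing on the ballast mat, its long side across the tester. Origin: centre of its underside. Stays where it is.
- blue_carton: Carton of screws with blue print, 57 (x) x 77 (y) x 37 mm (z), about 0.4 kg, closed, standing on the table in front of the tester. Origin: centre of its underside. To stand squarely means centred on the red carton with its long side along the red one's.
- strip: Dark brown hardwood strip, 30 (x) x 110 (y) x 19 mm (z), about 50 g, lying flat on the table in front of the tester. Origin: centre of its underside; its length is its y axis. Either end may go in; it goes in lying flat (30 mm wide, 19 mm high).
- pliers: red-handled pliers lying flat at the back of the table; leave it alone
- spring_clamp: black spring clamp with orange tip lying at the far left; leave it alone
- wax_tin: small round tin with a yellow lid, 68 mm across, 31 mm high, at the back; leave it alone
- drill_bits: wooden block 45 x 130 mm with eight upright drill bits, up to 107 mm high, at the back right; leave it alone
- adjustable_wrench: bright adjustable wrench lying flat on the left; leave it alone
- offcut_a: pale pine offcut 60 x 140 x 38 mm lying on the right edge of the saw table; leave it alone
Not all that is in view belongs to the job. Of the things like the strip, leave any that is white or yellow; of the rest the larger one is meant.

How it is judged:
On the way, in this order (a step that is already met when the one before it is completed fails the run):
1. the blue carton stands squarely on the red one, let go and at rest (horizontal distance between blue_carton and red_carton below 0.012 m and angle between the x axis of blue_carton and the x axis of red_carton, either way round below 0.18 rad and z of blue_carton in the frame of red_carton between 0.038 and 0.048 m and angle between blue_carton's own z axis and vertical below 0.06 rad and contact force between the fingers and blue_carton below 0.1 N and horizontal distance between red_carton and mat below 0.02 m and z of red_carton in the frame of mat between -0.005 and 0.005 m and linear speed of blue_carton below 0.02 m/s), for 0.2 s.
2. one end of the strip is in the window (y of strip in the frame of window between -0.006 and 0.006 m and z of strip in the frame of window between -0.0165 and -0.0025 m and angle between the y axis of strip and the x axis of window, either way round below 0.14 rad and angle between the z axis of strip and the z axis of window, either way round below 0.14 rad and x of strip in the frame of window above -0.047 m), for 0.1 s.
At the end, for the whole second after the job is handed in: The blue carton stands released on the red one, centred within 12 mm and square within 10 degrees, the red one on its mat; the strip, held in the gripper, lies level in the window (within 8 degrees) and keeps the sprung plate pressed in by 6 to 16 mm (horizontal distance between blue_carton and red_carton below 0.012 m and angle between the x axis of blue_carton and the x axis of red_carton, either way round below 0.18 rad and z of blue_carton in the frame of red_carton between 0.038 and 0.048 m and angle between blue_carton's own z axis and vertical below 0.06 rad and contact force between the fingers and blue_carton below 0.1 N and horizontal distance between red_carton and mat below 0.02 m and z of red_carton in the frame of mat between -0.005 and 0.005 m and y of strip in the frame of window between -0.006 and 0.006 m and z of strip in the frame of window between -0.0165 and -0.0025 m and angle between the y axis of strip and the x axis of window, either way round below 0.14 rad and angle between the z axis of strip and the z axis of window, either way round below 0.14 rad and x of strip in the frame of window between -0.022 and 0 m and value of joint contact_plate between 0.006 and 0.016 m and contact force between strip and contact_plate above 0.3 N and contact force between the fingers and strip above 2 N and linear speed of strip below 0.02 m/s); the arm keeps its last pose, push and grip.
It fails at once if the tester is shoved more than 20 mm (distance of tester from where it was at the start of the episode above 0.02 m).
It fails at once if the tester is tipped (angle between tester's own z axis and vertical above 0.1 rad).
It fails at once if another thing on the table is moved more than 30 mm (distance of any of pliers, spring_clamp, wax_tin, drill_bits, adjustable_wrench, offcut_a from where it was at the start of the episode above 0.03 m).
It also fails if it takes over 48 s, if anything falls off the work surface, if the arm or the gripper's body presses on something with over 40 N, if the wrist force passes 120 N, or if a joint passes its speed limit or range.

## Working session

There is one attempt and no reset: what is moved stays moved. The work goes in short steps, Python scripts to look and compute and a tool call to move; the robot and the scene stay as the last step left them, time stands still between calls to the robot, and variables do not carry over. Pictures are saved under pics/ and viewed, at most 10 in all, crops included, and the job is handed in when it is done.

Besides the shell and the picture viewer there is one more tool, called after "Emit:" as name(argument=value, ...) on one line, values as JSON. step_arm: Moves the arm, as the interface text tells. Its arguments: {"type":"object","properties":{"targets":{"type":"array"},"fingers":{"type":"number"}},"required":["targets"]}

```bash
mkdir -p pics
cat > h.py <<'E'
import numpy as np, cv2
from plant import sense,get_image,camera_info,close_job,regions_of
def cloud(name,depth):
    c=camera_info(name);K=np.array(c["intrinsics"]);T=np.array(c["cam_to_world"])
    v,u=np.mgrid[0:480,0:640].astype(float)
    p=cv2.undistortPoints(np.stack([u.ravel(),v.ravel()],1)[:,None],K,np.array([c["k1"],0,0,0.]))[:,0]
    d=depth.ravel().astype(float)
    P=np.stack([p[:,0]*d,-p[:,1]*d,-d],1)@T[:3,:3].T+T[:3,3]
    P[d==0]=np.nan
    return P.reshape(480,640,3)
def snap(name,f=None):
    im,d=get_image(name)
    if f: cv2.imwrite("pics/"+f,im[:,:,::-1])
    return im,d,cloud(name,d)
def rect(P):
    (c,s,a)=cv2.minAreaRect((P[:,:2]*1000).astype(np.float32)); return np.round(c,1),np.round(s,1),round(a,1)
E
python3 - <<'E'
from h import *
for n in("scene","top"):
    im,d,C=snap(n,n+"1.png"); np.savez(n+"1.npz",im=im,C=C)
    for o in("tester","red_carton","blue_carton","strip"):
        for r in regions_of(n,o)[:3]:
            p=C[r["mask"]];p=p[~np.isnan(p[:,0])]
            if len(p)<10: continue
            top=p[p[:,2]>np.percentile(p[:,2],95)-.006]
            print(n,o,round(r["score"],2),np.round(r["point"]),len(p),"top z",np.round(np.median(top[:,2])*1000,1),rect(top))
s=sense();print(s["time_s"],s["tool_pos"],s["ee_rot"])
E
```

```text
scene tester 0.65 [372. 263.] 2796 top z 91.5 (array([645.6, -49.1]), array([74.8, 81.4]), 87.8)
scene red_carton 0.65 [350. 235.] 817 top z 52.5 (array([650.1,  34.5]), array([114. ,  67.7]), 80.3)
scene blue_carton 0.92 [325. 363.] 1594 top z 36.0 (array([ 452.4, -190.3]), array([58.7, 77.9]), 24.0)
scene strip 0.9 [246. 337.] 947 top z 17.9 (array([346.3, -65.4]), array([109.9,  31.6]), 41.7)
scene strip 0.81 [328. 301.] 522 top z 13.6 (array([524.4, -63.7]), array([26.1, 83.7]), 49.5)
scene strip 0.67 [291. 236.] 383 top z 13.4 (array([532.7, 146.6]), array([24.6, 82.6]), 40.6)
top tester 0.82 [352. 216.] 1832 top z 93.1 (array([644.8, -48.2]), array([71.2, 78.4]), 89.2)
top red_carton 0.95 [314. 209.] 1044 top z 54.1 (array([651.9,  47.3]), array([86.6, 62.4]), 85.7)
top blue_carton 0.93 [415. 292.] 776 top z 38.0 (array([ 451.5, -189.7]), array([53. , 78.6]), 24.6)
top strip 0.95 [302. 306.] 485 top z 19.9 (array([427.4,  73.5]), array([102.9,  27.8]), 77.6)
top strip 0.86 [270. 259.] 334 top z 15.2 (array([532.1, 147. ]), array([23.6, 80. ]), 41.8)
top strip 0.68 [362. 338.] 639 top z 20.0 (array([347.7, -63.5]), array([110.8,  30. ]), 40.5)
0.5 [0.15262956 0.60603271 0.23126882] [[-9.69709657e-01  2.44260477e-01 -2.83823768e-05]
 [ 2.44260478e-01  9.69709654e-01 -7.06557553e-05]
 [ 1.02642563e-05 -7.54482612e-05 -9.99999997e-01]]
```

Run:
```python
import cv2
a=cv2.imread("pics/top1.png");s=cv2.resize(a[150:400,200:500],None,fx=2.6,fy=2.4,interpolation=cv2.INTER_CUBIC);cv2.imwrite("pics/topcrop.png",s)
```

```text
(no output)
```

View pics/topcrop.png

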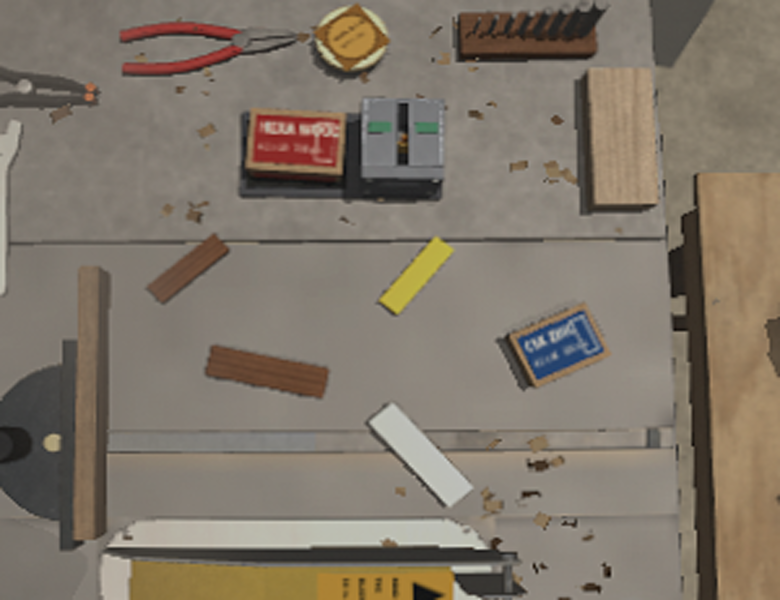

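View pics/scene1.png

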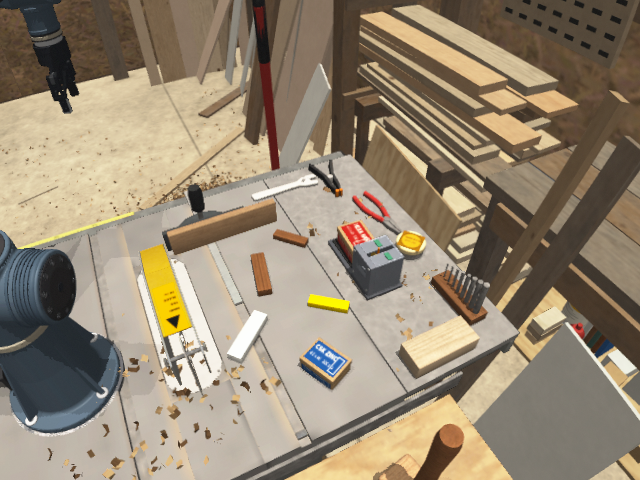

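The strip-like things in the top picture are:
- small brown strip at (270,259)
- large brown strip at (302,306)
- yellow strip at about (360,265)
- white strip at (362,338)

The strip meant is the larger brown one at (302,306), world about (427,73). The enlarged crop confirms this: at crop (267,371) it is dark brown and clearly longer than the small one at (188,268). Red carton is at crop (297,142), the tester with its roof slot at (402,138), and the blue carton at (560,345).

I'll refine the poses from the saved clouds and start moving.

Run:
```python
from h import *
S=np.load("scene1.npz")["C"].reshape(-1,3)*1000;T=np.load("top1.npz")["C"].reshape(-1,3)*1000
def sel(P,x0,x1,y0,y1,z0,z1):
    return P[(P[:,0]>x0)&(P[:,0]<x1)&(P[:,1]>y0)&(P[:,1]<y1)&(P[:,2]>z0)&(P[:,2]<z1)]
for n,P in(("S",S),("T",T)):
    f=sel(P,596,618,-78,-18,20,85)
    print(n,"front n",len(f))
    if len(f)>50:
        # drop window points (behind) by robust fit x=a+b*y
        for _ in range(4):
            A=np.c_[np.ones(len(f)),f[:,1]+48];c,*_=np.linalg.lstsq(A,f[:,0],rcond=None);r=f[:,0]-A@c;f=f[abs(r)<2.5*max(r.std(),.8)]
        print(" x at y=-48",c[0],"yaw",np.degrees(-np.arctan(c[1])),r.std())
    for nm,b in(("house",(590,700,-110,0,86,98)),("red",(600,700,-10,110,47,59)),("blue",(390,520,-250,-130,32,42)),("strip",(360,500,10,140,14,24)),("foot",(570,720,-120,130,4,96))):
        p=sel(P,*b);print(n,nm,len(p),"z",np.median(p[:,2]).round(1),rect(p))
```

```text
S front n 325
 x at y=-48 607.6502869175799 yaw -1.5910171712316519 0.8566754678375094
S house 994 z 91.5 (array([645610.5, -49088.9]), array([74803.8, 81359.8]), 87.8)
S red 619 z 52.4 (array([653939.3,  48784.2]), array([83464.2, 64573.7]), 86.5)
S blue 1225 z 36.0 (array([ 452360.5, -190261.5]), array([58748.4, 77912.8]), 24.0)
S strip 546 z 18.2 (array([429161.9,  73164.8]), array([112630.4,  30033.4]), 77.5)
S foot 3591 z 52.7 (array([643955.4,   5890.3]), array([248976.3, 136643.4]), 89.6)
T front n 132
 x at y=-48 606.5937806213647 yaw -1.6701220767811973 0.7023582492792833
T house 974 z 93.0 (array([644448. , -48176.6]), array([71102.1, 79098.5]), 89.2)
T red 949 z 53.6 (array([652145.6,  47237.5]), array([86599.1, 63222.5]), 85.6)
T blue 769 z 37.7 (array([ 451517.7, -189474. ]), array([55831. , 78658.5]), 23.9)
T strip 568 z 19.3 (array([428117.9,  73686.9]), array([107656.1,  30179.2]), 77.1)
T foot 3044 z 53.6 (array([646017.9,   4893.4]), array([248744.6, 148053. ]), 89.8)
```

Emit:
step_arm(targets=[50,-50,0,0,0,-8,90,-100,0,0,0,-16,130,-150,-10,0,0,-24,165,-200,-20,0,0,-32,200,-250,-30,0,0,-40], fingers=1)

```text
time_s: 1.0
tool_pos: [0.3117, 0.413, 0.2124]
ee_rot: [[-0.582, 0.814, 0.001], [0.814, 0.582, 0.001], [0.0, 0.002, -1.0]]
force: [0.8, 0.2, -1.2]
finger_gap: 1.002
grip_force: 0.0
```

Emit:
step_arm(targets=[18,-40,0,0,0,-3,30,-85,-5,0,0,-6,40,-130,-10,0,0,-9,50,-175,-15,0,0,-11.6,60,-220,-20,0,0,-11.6])

```text
time_s: 1.5
tool_pos: [0.371, 0.1927, 0.1923]
ee_rot: [[-0.411, 0.912, 0.001], [0.912, 0.411, 0.0], [-0.0, 0.001, -1.0]]
force: [0.3, 0.0, -0.3]
finger_gap: 0.999
grip_force: 0.0
```

Emit:
step_arm(targets=[10,-48,-5,0,0,0,20,-96,-10,0,0,0,25,-144,-15,0,0,0,30,-192,-20,0,0,0,32,-240,-25,0,0,0])

```text
time_s: 2.0
tool_pos: [0.4032, -0.0481, 0.1673]
ee_rot: [[-0.411, 0.912, 0.002], [0.912, 0.411, -0.001], [-0.001, 0.002, -1.0]]
force: [1.4, -0.0, -0.4]
finger_gap: 1.0
grip_force: 0.0
```

Emit:
step_arm(targets=[0,0,0,0,0,0,0,0,0,0,0,0])

```text
time_s: 2.2
tool_pos: [0.4025, -0.0469, 0.1671]
ee_rot: [[-0.407, 0.913, -0.0], [0.913, 0.407, 0.0], [0.0, 0.0, -1.0]]
force: [-0.3, 0.3, -0.5]
finger_gap: 0.999
grip_force: 0.0
```

Emit:
step_arm(targets=[16,-47,-5,0,0,0,33,-95,-15,0,0,0,49.5,-143,-45,0,0,0,49.5,-143,-85,0,0,0,49.5,-143,-120,0,0,0])

```text
time_s: 2.7
tool_pos: [0.4538, -0.1892, 0.0459]
ee_rot: [[-0.411, 0.911, 0.002], [0.911, 0.412, -0.002], [-0.002, 0.002, -1.0]]
force: [0.5, 0.5, -0.2]
finger_gap: 1.0
grip_force: 0.0
```

Emit:
step_arm(targets=[0,0,-25,0,0,0,0,0,-44,0,0,0,0,0,-44,0,0,0])

```text
time_s: 3.0
tool_pos: [0.451, -0.1857, 0.0012]
ee_rot: [[-0.414, 0.91, -0.004], [0.91, 0.414, 0.003], [0.005, -0.003, -1.0]]
force: [-0.3, 0.8, 0.0]
finger_gap: 1.005
grip_force: 0.0
```

Emit:
step_arm(targets=[0,0,0,0,0,0,0,0,0,0,0,0,0,0,0,0,0,0,0,0,0,0,0,0], fingers=0)

```text
time_s: 3.4
tool_pos: [0.4528, -0.1885, 0.0046]
ee_rot: [[-0.411, 0.912, 0.002], [0.912, 0.411, -0.001], [-0.002, 0.002, -1.0]]
force: [1.7, 4.9, 6.6]
finger_gap: 0.658
grip_force: 66.2
```

Emit:
step_arm(targets=[0,0,25,0,0,0,0,0,65,0,0,0,20,20,105,0,0,-7,45,48,135,0,0,-14,75,82,150,0,0,-21])

```text
time_s: 3.9
tool_pos: [0.5282, -0.1072, 0.1565]
ee_rot: [[-0.049, 0.999, 0.004], [0.999, 0.049, -0.002], [-0.003, 0.004, -1.0]]
force: [1.9, -1.5, -4.5]
finger_gap: 0.655
grip_force: 66.1
```

Emit:
step_arm(targets=[30,35,5,0,0,-7,60,70,5,0,0,-7,90,105,5,0,0,-7,110,135,5,0,0,-7,125,154,5,0,0,-7])

```text
time_s: 4.4
tool_pos: [0.6523, 0.05, 0.1578]
ee_rot: [[0.063, 0.998, -0.001], [0.998, -0.063, 0.001], [0.001, -0.001, -1.0]]
force: [-0.6, -0.2, -3.6]
finger_gap: 0.663
grip_force: 66.0
```

Emit:
step_arm(targets=[0,0,0,0,0,0,0,0,0,0,0,0])

```text
time_s: 4.6
tool_pos: [0.6508, 0.0477, 0.1575]
ee_rot: [[0.064, 0.998, -0.002], [0.998, -0.064, -0.0], [-0.001, -0.002, -1.0]]
force: [0.3, 0.4, -3.9]
finger_gap: 0.654
grip_force: 66.0
```

Emit:
step_arm(targets=[1,1,-30,0,0,0,2,1,-65,0,0,0,2,1,-85,0,0,0,2,1,-93,0,0,0])

```text
time_s: 5.0
tool_pos: [0.6508, 0.047, 0.0624]
ee_rot: [[0.067, 0.998, -0.007], [0.998, -0.067, 0.0], [-0.0, -0.007, -1.0]]
force: [-0.8, -0.2, -3.6]
finger_gap: 0.657
grip_force: 65.9
```

Emit:
step_arm(targets=[0,0,-2,0,0,0,0,0,-4,0,0,0,0,0,-4,0,0,0])

```text
time_s: 5.3
tool_pos: [0.6548, 0.0479, 0.0624]
ee_rot: [[0.066, 0.998, 0.002], [0.998, -0.066, -0.0], [-0.0, 0.002, -1.0]]
force: [0.2, -0.3, -3.0]
finger_gap: 0.664
grip_force: 65.9
```

Emit:
step_arm(targets=[-1,0,-1,0,0,0,-1,0,-2,0,0,0,-1,0,-2,0,0,0])

```text
time_s: 5.6
tool_pos: [0.653, 0.0484, 0.0595]
ee_rot: [[0.065, 0.998, 0.0], [0.998, -0.065, -0.0], [0.0, 0.0, -1.0]]
force: [-0.6, -0.2, -3.6]
finger_gap: 0.658
grip_force: 65.9
```

Emit:
step_arm(targets=[0,0,-1,0,0,0,0,0,-2,0,0,0,0,0,-2,0,0,0])

```text
time_s: 5.9
tool_pos: [0.6531, 0.0484, 0.0575]
ee_rot: [[0.065, 0.998, 0.0], [0.998, -0.065, -0.0], [0.0, 0.0, -1.0]]
force: [-1.6, -0.8, -1.0]
finger_gap: 0.658
grip_force: 66.3
```

Emit:
step_arm(targets=[0,0,-0.5,0,0,0,0,0,-0.5,0,0,0])

```text
time_s: 6.1
tool_pos: [0.6531, 0.0484, 0.0575]
ee_rot: [[0.065, 0.998, 0.001], [0.998, -0.065, -0.0], [-0.0, 0.001, -1.0]]
force: [-2.2, 0.5, 5.2]
finger_gap: 0.659
grip_force: 67.0
```

Emit:
step_arm(targets=[0,0,0,0,0,0,0,0,0,0,0,0,0,0,0,0,0,0,0,0,0,0,0,0,0,0,0,0,0,0], fingers=1)

```text
time_s: 6.6
tool_pos: [0.653, 0.0482, 0.0565]
ee_rot: [[0.065, 0.998, 0.0], [0.998, -0.065, 0.0], [0.0, 0.0, -1.0]]
force: [0.7, -0.2, 0.6]
finger_gap: 0.997
grip_force: 0.0
```

Emit:
step_arm(targets=[0,0,20,0,0,0,0,0,60,0,0,0,-40,0,90,0,0,0,-88,0,95,0,0,0,-136,0,95,0,0,0])

```text
time_s: 7.1
tool_pos: [0.5169, 0.0481, 0.1533]
ee_rot: [[0.065, 0.998, 0.005], [0.998, -0.065, -0.001], [-0.0, 0.005, -1.0]]
force: [-0.7, -0.6, -0.8]
finger_gap: 0.998
grip_force: 0.0
```

Run:
```python
from h import *
print(sense()["finger_gap"],sense()["time_s"])
im,d,C=snap("top","top2.png");im2,d2,C2=snap("scene","scene2.png")
def sel(P,x0,x1,y0,y1,z0,z1):
    P=P.reshape(-1,3);return P[(P[:,0]>x0)&(P[:,0]<x1)&(P[:,1]>y0)&(P[:,1]<y1)&(P[:,2]>z0)&(P[:,2]<z1)]
for n,P in(("T",C*1000),("S",C2*1000)):
    for nm,b in(("blue",(600,710,-10,110,80,99)),("house",(596,700,-110,-10,86,98)),("redall",(600,710,-10,115,40,58)),("strip",(360,500,10,140,14,24))):
        p=sel(P,*b)
        if len(p)>5:print(n,nm,len(p),"z",np.median(p[:,2]).round(1),[np.round(v/1000,1) for v in rect(p)[:2]],rect(p)[2])
cv2.imwrite("pics/c2.png",cv2.resize(im2[180:330,280:440,::-1],None,fx=4,fy=4,interpolation=cv2.INTER_CUBIC))
```

```text
0.9981442568544007 7.1
T blue 677 z 90.3 [array([656.8,  48.6]), array([77.5, 48.2])] 84.4
T house 881 z 92.9 [array([644.7, -48. ]), array([71.1, 80. ])] 88.9
T redall 57 z 52.8 [array([660.8,  46.6]), array([86.7, 44.9])] 85.7
S blue 732 z 89.0 [array([652.5,  47.4]), array([80.8, 57.8])] 86.0
S house 989 z 91.5 [array([645. , -48.7]), array([74.8, 81.3])] 89.2
S redall 122 z 50.6 [array([624.3,  50.4]), array([82.1,  5. ])] 85.9
S strip 547 z 18.2 [array([429.2,  73.8]), array([113.1,  30.2])] 77.3
```

View pics/c2.png

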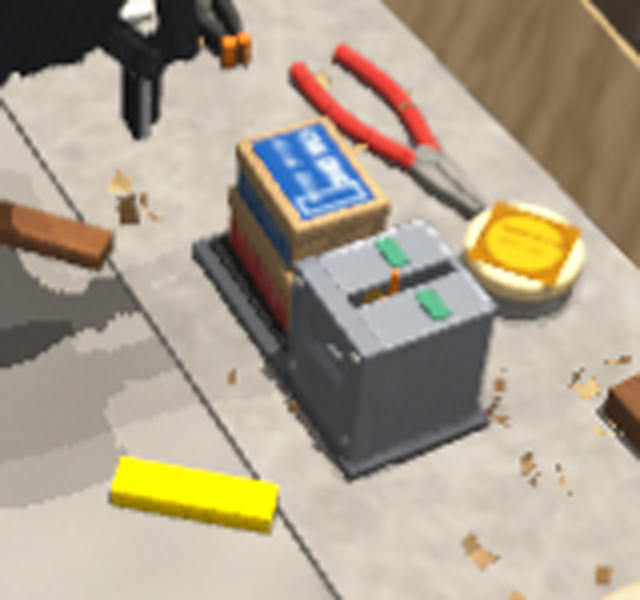

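The blue carton stands squarely on the red one (crop around (310,185)) and the orange pointer is at rest at (395,280). Next is the strip, which I'll grip near its rear end.

Emit:
step_arm(targets=[-45,-1,-10,0,0,-5,-90,-3,-30,0,0,-9,-95,-3,-70,0,0,-9,-95,-3,-110,0,0,-9,-95,-3,-135,0,0,-9], fingers=0.6)

```text
time_s: 7.7
tool_pos: [0.4216, 0.0452, 0.0149]
ee_rot: [[0.221, 0.975, -0.001], [0.975, -0.221, 0.0], [-0.0, -0.001, -1.0]]
force: [0.3, -0.0, 0.1]
finger_gap: 0.599
grip_force: 0.0
```

Emit:
step_arm(targets=[0,0,0,0,0,0,0,0,0,0,0,0])

```text
time_s: 7.9
tool_pos: [0.4221, 0.0453, 0.0165]
ee_rot: [[0.221, 0.975, -0.001], [0.975, -0.221, 0.0], [-0.0, -0.001, -1.0]]
force: [0.6, -0.3, 0.2]
finger_gap: 0.601
grip_force: 0.0
```

Emit:
step_arm(targets=[0,0,-8,0,0,0,0,0,-14,0,0,0,0,0,-14,0,0,0])

```text
time_s: 8.2
tool_pos: [0.4223, 0.0452, 0.0028]
ee_rot: [[0.22, 0.975, 0.001], [0.975, -0.22, -0.0], [0.0, 0.001, -1.0]]
force: [-0.1, -0.5, 0.5]
finger_gap: 0.598
grip_force: 0.0
```

Emit:
step_arm(targets=[0,0,0,0,0,0,0,0,0,0,0,0,0,0,0,0,0,0,0,0,0,0,0,0], fingers=0)

```text
time_s: 8.6
tool_pos: [0.4223, 0.0453, 0.0032]
ee_rot: [[0.221, 0.975, 0.001], [0.975, -0.221, -0.0], [0.0, 0.001, -1.0]]
force: [0.0, -0.3, 6.7]
finger_gap: 0.334
grip_force: 60.1
```

Emit:
step_arm(targets=[0,0,15,0,0,0,0,0,40,0,0,0,0,0,70,0,0,-8,5,-5,90,0,0,-16,10,-15,90,0,0,-24])

```text
time_s: 9.1
tool_pos: [0.4331, 0.0304, 0.095]
ee_rot: [[0.602, 0.799, 0.005], [0.799, -0.602, -0.001], [0.002, 0.004, -1.0]]
force: [-0.2, -0.1, -0.6]
finger_gap: 0.334
grip_force: 59.3
```

Emit:
step_arm(targets=[10,-15,-5,0,0,-8,20,-30,-15,0,0,-16,30,-45,-25,0,0,-24,42,-60,-35,0,0,-32,54,-75,-41,0,0,-40])

```text
time_s: 9.6
tool_pos: [0.4857, -0.0451, 0.0509]
ee_rot: [[0.975, 0.224, -0.002], [0.224, -0.975, 0.001], [-0.001, -0.001, -1.0]]
force: [0.6, -0.2, -0.2]
finger_gap: 0.335
grip_force: 59.3
```

Emit:
step_arm(targets=[5,0,0,0,0,-7,10,0,0,0,0,-14.2,10,0,0,0,0,-14.2,10,0,0,0,0,-14.2])

```text
time_s: 10.0
tool_pos: [0.4955, -0.0445, 0.0515]
ee_rot: [[1.0, -0.014, -0.001], [-0.014, -1.0, 0.0], [-0.001, -0.0, -1.0]]
force: [-0.2, -0.1, -0.5]
finger_gap: 0.332
grip_force: 59.4
```

```bash
cat > m.py <<'E'
from h import *
import sys
s=sense();t=np.array(s["tool_pos"])*1000;print(s["time_s"],t.round(1),np.degrees(np.arctan2(s["ee_rot"][1][1],s["ee_rot"][0][1])).round(2))
for n in("top","scene"):
    im,d,C=snap(n,f"{n}_{sys.argv[1]}.png");P=C*1000
    hsv=cv2.cvtColor(im,cv2.COLOR_RGB2HSV).astype(int)
    brown=(hsv[...,1]>70)&((hsv[...,0]<20)|(hsv[...,0]>170))
    R=lambda x0,x1,y0,y1,z0,z1:(P[...,0]>x0)&(P[...,0]<x1)&(P[...,1]>y0)&(P[...,1]<y1)&(P[...,2]>z0)&(P[...,2]<z1)
    m=R(450,604,-75,-15,40,85)&brown; p=P[m]
    if len(p)>20:
        top=p[p[:,2]>np.percentile(p[:,2],60)-3]
        c,sz,a=rect(top);print(n,"strip",len(p),len(top),"ztop",np.median(top[:,2]).round(1),"c",c/1000,sz/1000,a,"tip x",np.percentile(top[:,0],99).round(1))
        # centreline fit and pitch
        A=np.c_[np.ones(len(top)),top[:,0]-560,top[:,1]+46];k=np.linalg.lstsq(A,top[:,2],rcond=None)[0];print("  slope deg",np.degrees(k[1:]).round(1),"z@560",k[0].round(1))
    p=P[R(596,700,-110,-8,84,99)];c,sz,a=rect(p);print(n,"house",len(p),c/1000,sz/1000,a,np.median(p[:,2]).round(1))
E
python3 m.py a
```

```text
10.0 [495.5 -44.5  51.5] -90.78
top house 980 [644.6475 -48.1031] [71.0634 79.7597] 89.0 92.7
scene strip 562 375 ztop 66.6 c [524.8378 -46.9311] [ 31.3759 110.2445] 89.8 tip x 579.0
  slope deg [-0.2  1.2] z@560 66.5
scene house 1029 [645.6586 -49.036 ] [74.8913 82.2899] 89.7 91.4
```

Run:
```python
import cv2,numpy as np
a=cv2.imread("pics/scene_a.png")[215:335,260:420];b=cv2.imread("pics/top_a.png")[170:290,290:400]
r=lambda i:cv2.resize(i,(int(i.shape[1]*600/i.shape[0]*.6),360),interpolation=cv2.INTER_CUBIC)
c=np.hstack([r(a),r(b)]);print(c.shape)
cv2.imwrite("pics/ca.png",c[:, :800])
```

```text
(360, 810, 3)
```

View pics/ca.png

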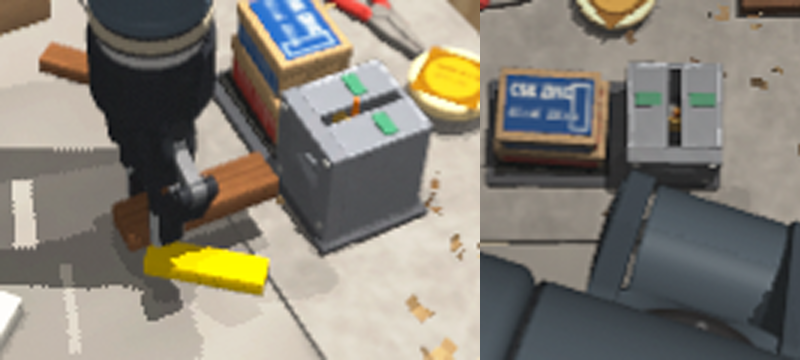

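The left view shows the strip level and pointing at the window, tip near (278,170), window near (320,160). The arm hides the strip in the top view. The scene camera sees the -y side faces of both strip and housing, so I'll compare those planes.

```bash
cat > f.py <<'E'
from h import *
P=[]
for _ in range(2):
    im,d,C=snap("scene");P.append(C*1000)
P=np.nanmean(P,0);P=P.reshape(-1,3)
def plane(b,name,ax,x0):
    p=P[(P[:,0]>b[0])&(P[:,0]<b[1])&(P[:,1]>b[2])&(P[:,1]<b[3])&(P[:,2]>b[4])&(P[:,2]<b[5])]
    o=1-ax; med=np.median(p[:,ax]);p=p[abs(p[:,ax]-med)<6]
    for _ in range(6):
        A=np.c_[np.ones(len(p)),p[:,o]-x0];c=np.linalg.lstsq(A,p[:,ax],rcond=None)[0];r=p[:,ax]-A@c;p=p[abs(r)<max(2*r.std(),.7)]
    print(name,len(p),"at",x0,c[0].round(2),"angle",np.degrees(np.arctan(c[1])).round(2),"sd",r.std().round(2))
plane((615,675,-96,-76,20,84),"house -y face (x=606)",1,606)
plane((596,618,-76,-20,20,85),"front face (y=-48)",0,-48)
s=sense();t=np.array(s["tool_pos"])*1000
import sys
tip=float(sys.argv[1])
plane((tip-38,tip-3,-72,-54,53,64),"strip -y face mid",1,tip-20)
q=P[(P[:,0]>tip-35)&(P[:,0]<tip-4)&(P[:,1]>-62)&(P[:,1]<-36)&(P[:,2]>62)&(P[:,2]<76)]
print("strip top z",np.median(q[:,2]).round(2),"tip x",np.percentile(P[(P[:,1]>-62)&(P[:,1]<-36)&(P[:,2]>62)&(P[:,2]<70)&(P[:,0]<603)][:,0],99).round(1))
h=P[(P[:,0]>612)&(P[:,0]<680)&(P[:,1]>-80)&(P[:,1]<-16)&(P[:,2]>86)&(P[:,2]<96)];print("roof z",np.median(h[:,2]).round(2))
print(t.round(1),s["time_s"])
E
python3 f.py 580
```

```text
house -y face (x=606) 424 at 606 -83.03 angle -1.8 sd 0.47
front face (y=-48) 207 at -48 607.46 angle 1.63 sd 0.36
strip -y face mid 48 at 560.0 -60.95 angle -1.08 sd 0.49
strip top z 66.65 tip x 578.9
roof z 91.69
[495.5 -44.5  51.7] 10.2f.py:5: RuntimeWarning: Mean of empty slice
  P=np.nanmean(P,0);P=P.reshape(-1,3)
```

Emit:
step_arm(targets=[5,1.2,2.5,0,0,-0.8,15,0.8,2.5,0,0,-0.8,15,0.8,2.5,0,0,-0.8,15,0.8,2.5,0,0,-0.8])

```text
time_s: 10.6
tool_pos: [0.5116, -0.044, 0.0542]
ee_rot: [[1.0, -0.03, 0.001], [-0.03, -1.0, -0.0], [0.001, 0.0, -1.0]]
force: [-0.6, -0.2, -0.9]
finger_gap: 0.341
grip_force: 59.4
```

```bash
python3 -W ignore f.py 594
```

```text
house -y face (x=606) 416 at 606 -83.12 angle -1.61 sd 0.45
front face (y=-48) 164 at -48 607.5 angle 1.38 sd 0.38
strip -y face mid 47 at 574.0 -61.32 angle -2.53 sd 0.48
strip top z 68.96 tip x 594.5
roof z 91.65
[510.7 -43.8  54. ] 10.7
```

Emit:
step_arm(targets=[6,-0.2,0,0,0,0,12,-0.3,0,0,0,0,18,-0.5,0,0,0,0,18,-0.5,0,0,0,0])

```text
time_s: 11.1
tool_pos: [0.5306, -0.0448, 0.0542]
ee_rot: [[1.0, -0.03, 0.002], [-0.03, -1.0, -0.001], [0.002, 0.001, -1.0]]
force: [-0.1, -0.1, -0.2]
finger_gap: 0.336
grip_force: 59.4
```

Emit:
step_arm(targets=[4,-0.1,0,0,0,0,8,-0.2,0,0,0,0,12,-0.3,0,0,0,0,12,-0.3,0,0,0,0])

```text
time_s: 11.5
tool_pos: [0.5419, -0.0449, 0.0542]
ee_rot: [[1.0, -0.03, 0.001], [-0.03, -1.0, -0.0], [0.001, 0.0, -1.0]]
force: [-0.4, -0.1, 0.0]
finger_gap: 0.331
grip_force: 59.4
```

Emit:
step_arm(targets=[6,-0.2,0,0,0,0,12,-0.4,0,0,0,0,18,-0.6,0,0,0,0,18,-0.6,0,0,0,0])

```text
time_s: 11.9
tool_pos: [0.5595, -0.0454, 0.054]
ee_rot: [[1.0, -0.03, -0.0], [-0.03, -1.0, -0.0], [-0.0, 0.0, -1.0]]
force: [-1.7, -0.6, -0.5]
finger_gap: 0.332
grip_force: 59.4
```

Emit:
step_arm(targets=[4,-0.1,0,0,0,0,7,-0.2,0,0,0,0,10,-0.3,0,0,0,0,10,-0.3,0,0,0,0,10,-0.3,0,0,0,0])

```text
time_s: 12.4
tool_pos: [0.5681, -0.0454, 0.0538]
ee_rot: [[1.0, -0.03, -0.002], [-0.03, -1.0, 0.0], [-0.002, -0.0, -1.0]]
force: [-3.7, 0.6, -2.1]
finger_gap: 0.333
grip_force: 59.4
```

```bash
python3 -W ignore f.py 590
python3 - <<'E'
from h import *
im,d,C=snap("scene","scene_b.png");im2,_,C2=snap("top","top_b.png")
for n,i,c in(("S",im,C),("T",im2,C2)):
    h=cv2.cvtColor(i,cv2.COLOR_RGB2HSV).astype(int);P=c*1000
    R=(P[...,0]>600)&(P[...,0]<700)&(P[...,1]>-90)&(P[...,1]<-12)
    o=R&(h[...,0]<16)&(h[...,1]>150)&(P[...,2]>90);g=R&(h[...,0]>60)&(h[...,0]<90)&(h[...,1]>90)&(P[...,2]>85)
    for k,m in(("orange",o),("green",g)):
        if m.any():print(n,k,m.sum(),P[m].min(0).round(1),P[m].max(0).round(1),np.median(P[m],0).round(1))
a=cv2.resize(im[200:300,320:420,::-1],(500,500),interpolation=cv2.INTER_CUBIC);cv2.imwrite("pics/cb.png",a)
E
```

```text
house -y face (x=606) 409 at 606 -83.21 angle -1.56 sd 0.44
front face (y=-48) 86 at -48 607.57 angle 1.79 sd 0.35
strip -y face mid 21 at 570.0 -63.25 angle 3.64 sd 3.1
strip top z 69.34 tip x 577.7
roof z 91.69
[568.2 -45.4  53.9] 12.5
S orange 9 [603.3 -58.9  90.7] [657.  -46.9 226.5] [655.7 -50.1  97.6]
S green 61 [649.7 -80.   90.4] [660.1 -20.5  95.8] [655.2 -61.9  93. ]
```

View pics/cb.png

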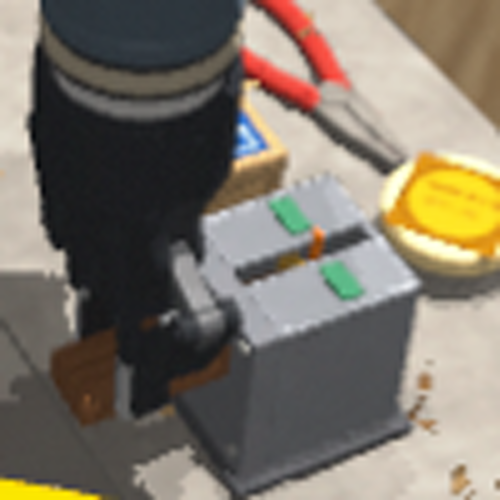

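The pointer at crop (318,243) stands between the green marks at (290,215) and (341,280), at x ≈ 655.5 in a band from 650 to 660. The push force of about 3.5 N fits about 11 mm of travel, and the tester has not moved. I'm handing in.

```bash
python3 -c "
from plant import *
print(sense()['force'],sense()['joint_vel']);print(close_job())"
```

```text
[-3.38581962  0.10130909 -1.68609279] [ 9.48956279e-04  4.62236564e-04 -2.04603315e-03  7.03983345e-05
 -9.45097916e-04 -4.21197131e-04]
the job is handed in; nothing more can be done
None
```

I handed the job in at about 12.5 s: the blue carton stands released and square on the red one, and the gripper holds the larger dark strip level in the window with the pointer mid-green (about 3.4 N on the plate). The tester showed no measurable shift, and the hand-in returned no verdict.

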